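# Hold a spice jar in the one-hand jar clamp

## Task

Stand the spice jar with the black lid on the bed of the jar clamp, upright between the sliding jaw and the V-shaped stop, and let go of it. Then pump the orange trigger against the grey handle, with full squeezes, until the jaw has closed on the jar, holds it square in the V and has pressed its yellow-stemmed spring pad roughly a quarter to two thirds of the way in; the glass must not be crushed, so never let the pad be driven close to its end. Move the jaw with the trigger only, leave the other things alone, and finish while still holding the trigger fully squeezed.

Things in the scene. Friction and masses are not known exactly. Their poses are not given: they have to be found in the camera images.
- clamp: jar clamp, fixed, place and yaw vary. Origin: underside of its aluminium bed plate (90 x 280 x 8 mm: x -45..45, y -152..128; bed top at z 8 mm). +y is the clamping direction, z up. In its frame: fixed grey handle at the -y end (36 wide in x, y -119..-107, z 84..144 mm); blue jaw block, 44 wide, top at z 62 mm, y -54..-30 at jaw = 0, on a toothed bar that runs back under the handle
- handle_face (a point): point on the handle's outer (+y) face at grip height, clamp frame (0, -107, 127) mm, axes as the clamp's. Handle and grip bar together measure, along the clamp's y from this face towards -y, 30 mm with the trigger squeezed and 52 mm released. 45 mm to the +y side of this point is free above z = 65 mm
- grip_bar (a point): orange grip bar across the trigger's top: cylinder along the clamp's x, 36 mm long, 14 mm in diameter; origin at its middle, 125 (released) to 127 mm above the worktop. Squeeze it to the clamp's +y: one finger on its -y side, the other on the handle's +y face. A spring pushes it back (1.5 to 3 N); advancing the jaw takes 6 to 12 N here
- trigger (a joint): angle of the orange trigger (hinged at clamp y -130, z 14 mm), rad: 0 = released (leaning outward), 0.195 = fully squeezed, upright, at its stop (grip bar travels 22 mm). It springs back to 0 when let go
- jaw (a joint): how far the jaw has advanced, m, 0 at the start, at most 0.064. Each full squeeze moves it about 8 mm (the first about 10 to 11 mm); the ratchet keeps it there when the trigger springs back. A squeeze of less than three quarters may be lost. It cannot be taken back with the trigger
- pad (a joint): how far the spring pad on the front of the jaw is pressed into it, m: 0 = free, 0.018 = bottomed out; spring 0.5 N per mm. A yellow stem of 20 mm shows between pad and jaw when it is free and gets shorter as it is pressed
- pad_face (a point): centre of the front (+y) face of the dark rubber pad (40 x 40 mm, clamp z 20..60 mm); at jaw = 0 and pad = 0 it lies at clamp frame (0, -2, 40) mm, axes as the clamp's; moves +y with the jaw
- stop: V-shaped stop, fixed on the bed, 62 mm wide, top 62 mm above the worktop, blue with dark V faces and an orange lock knob; its distance from the jaw varies. Axes as the clamp's. Origin on the bed top (z 8 mm), where the centre of the black-lidded jar's underside lies when it sits in the V, which opens to -y. Between free pad and stop the jar has 17 to 41 mm of play at the start
- black_jar: the spice jar with the black lid (small green mark on top), round glass with a label, 40 mm in diameter (lid 41 mm, from 84 to 105 mm height), 105 mm tall, 0.11 kg; origin at the centre of its underside, z up. Stands loose on the worktop
- green_jar: bystander: spice jar with green lid, 46 mm in diameter, 106 mm tall; origin at the centre of its underside. The three jars swap places
- yellow_jar: bystander: square spice jar with yellow lid, 42 x 42 mm, 96 mm tall; origin at the centre of its underside
- mug: bystander: white mug on a coaster, 79 x 113 x 98 mm; origin at the centre of its underside
- pepper_mill: bystander: wooden pepper mill, 58 mm in diameter, 170 mm tall; origin at the centre of its underside
- grey_cup: bystander: grey cup, 86 x 113 x 74 mm; origin at the centre of its underside

How it is judged:
On the way, in this order (a step that is already met when the one before it is completed fails the run):
1. the black-lidded jar stands upright on the clamp's bed between pad and stop, let go, with the pad still free (height (world z) of black_jar between 0.004 and 0.014 m and angle between black_jar's own z axis and vertical below 0.1 rad and x of black_jar in the frame of stop between -0.02 and 0.02 m and y of black_jar in the frame of stop between -0.05 and 0.008 m and contact force between the fingers and black_jar below 0.2 N and value of joint pad below 0.0025 m), for 0.2 s.
2. the jaw, driven by the trigger, presses the jar into the V of the stop (value of joint pad above 0.003 m and contact force between black_jar and stop above 0.8 N and height (world z) of black_jar between 0.004 and 0.014 m and angle between black_jar's own z axis and vertical below 0.1 rad and contact force between the fingers and black_jar below 0.2 N and value of joint trigger above 0.05 rad), for 0.2 s.
At the end, for the whole second after the job is handed in: the jar stands upright on the bed (within 0.1 rad), seated in the V within 7 mm and pressed against it, not touched by the fingers and at rest; the pad is pressed in 3 to 14 mm of its 18; the fingers still hold the trigger squeezed (joint above 0.15 rad, more than 2 N on it) (value of joint pad between 0.003 and 0.014 m and contact force between black_jar and stop above 0.8 N and height (world z) of black_jar between 0.004 and 0.014 m and angle between black_jar's own z axis and vertical below 0.1 rad and x of black_jar in the frame of stop between -0.007 and 0.007 m and y of black_jar in the frame of stop between -0.007 and 0.007 m and contact force between the fingers and black_jar below 0.2 N and linear speed of black_jar below 0.02 m/s and value of joint trigger above 0.15 rad and contact force between the fingers and trigger above 2 N); the arm keeps its last pose, push and grip.
It fails at once if the pad is driven close to its end (over 16 mm), crushing the jar (value of joint pad above 0.016 m).
It fails at once if the jaw or pad is pushed by the robot itself instead of by the trigger (contact force between any of the arm, the fingers and jaw above 3 N).
It fails at once if the black-lidded jar is tipped over (angle between black_jar's own z axis and vertical above 0.5 rad).
It fails at once if another thing (green or yellow-lidded jar, mug, pepper mill, grey cup) is tipped or moved more than 3 cm (distance of any of green_jar, yellow_jar, mug, pepper_mill, grey_cup from where it was at the start of the episode above 0.03 m or angle between any of green_jar, yellow_jar, mug, pepper_mill, grey_cup's own z axis and vertical above 0.3 rad).
It also fails if it takes over 61 s, if anything falls off the work surface, if the arm or the gripper's body presses on something with over 40 N, if the wrist force passes 120 N, or if a joint passes its speed limit or range.

## Robot

A 6-joint arm with a two-finger parallel gripper is mounted at the origin on a cart in front of the work surface, level with it; the furniture and walls round the work are solid. World frame = base frame: x ahead of the robot, y to its left, z up, the work surface at z = 0. Lengths are in m, angles in rad, forces in N, time in s.
With the tool pointing down it reaches from about 0.35 to 0.725 m from the base axis. Payload 4.3 kg.
Tool frame: the origin (TCP) lies at the very end of the fingers, on their centre line; the grasp point (between the pads) lies 19 mm behind it; z points along the fingers, y is the line along which they close (so a half turn about z gives the same grasp; the last joint's range is limited). The gripper opens to 85 mm and grips with 20 to 120 N. Pads are 22 mm wide; open, the fingers measure 114 mm over their backs; the gripper's body (76 mm by 85 mm) begins 54 mm behind the grasp point. The pads swing forward as they close: fully open they stand 13 mm farther back than shut.
Start: joints at [-1.285, 0.377, 0.081, 1.274, 0, 1.46], TCP at [0.222, -0.531, 0.231] pointing down, gripper open.
Joint ranges: [-2.72, 2.72], [-0.84, 1.66], [-1.02, 1.22], [-1.77, 2.12], [-1.37, 1.28], [-3.14, 3.14]. Speed limits (rad/s): [2.57, 2.57, 3.14, 3.14, 3.14, 3.14].

## Interface

Orientations are given as a unit quaternion [w, x, y, z].
In Python, from cell import robot gives the robot as it stands. Calls block until the motion is done:
- robot.movep(position, orientation): joint-space move of the TCP to a pose.
- robot.move_linear(position, orientation=None, max_speed=0.15): straight line of the TCP; orientation=None keeps the orientation; max_speed is the mean speed in m/s.
- robot.movej(angles): joint-space move.
- robot.set_gripper(opening, f_grip=None): finger opening in m; f_grip is the grip in N (None keeps the last); returns when the fingers have stopped.
- robot.wait(seconds).
- robot.solve_ik(position, orientation): joint angles nearest the present ones, or None.
- robot.observe(): the state.
- robot.snapshot(name): name is "scene" or "top" or "wrist"; returns a dict with "pixels" (384x512x3 uint8, blue, green, red), "range_z" (384x512 float32, m along the optical axis (not along the pixel's ray), 0 where there is no reading), "mtx" (3x3 intrinsics, pixels), "T" (4x4, takes a point from camera to world coordinates). Camera axes: x right, y up, looking along -z (the intrinsics and any distortion apply to the point x, -y, -z); pixel columns grow to the right and rows downward; lengths in m; the calibration is good to about 2 mm. A picture is of the moment at which its call begins.
A pose or a line that the arm cannot do raises robot.PlanningError and nothing moves.
- robot.job_done(): hands the job in; it is judged then, once.
The state is a dict: "time": time; "joints": joint angles; "qvel": joint speeds; "joint_torque": joint torques, N m; "position": TCP position; "tool_rot": TCP orientation; "contact_force": force on the tool from outside, world axes, zero at the start; "ft_torque": the same for the moment, N m; "opening": finger opening in m; "grip_force": force on a finger pad.
Only numpy, scipy, OpenCV 4.12 (cv2) and the standard library are available. Lean on these libraries where they do the work, as an engineer would, in place of code of your own. Each camera call takes 0.05 s, during which the arm holds its last target. There are 200 camera calls.

## Working session

There is one attempt and no reset: what is moved stays moved. The work goes in short steps, each a Python script; the robot and the scene stay as the last script left them, time stands still between calls to the robot, and variables do not carry over. Pictures are saved under pics/ and viewed, at most 10 in all, crops included, and the job is handed in when it is done.

```bash
mkdir -p pics; cat > h.py <<'E'
import numpy as np, cv2
from cell import robot
from scipy.spatial.transform import Rotation as R
def world(s,u,v,z=None):
    """pixel -> world; by range, or by intersection with plane z"""
    K=s["mtx"];T=s["T"]
    d=np.array([(u-K[0,2])/K[0,0],-(v-K[1,2])/K[1,1],-1.])
    if z is None: return T[:3,:3]@(d*s["range_z"][int(v),int(u)])+T[:3,3]
    w=T[:3,:3]@d; return T[:3,3]+w*(z-T[2,3])/w[2]
def cloud(s):
    K=s["mtx"];T=s["T"];v,u=np.mgrid[:384,:512];r=s["range_z"]
    P=np.stack([(u-K[0,2])/K[0,0]*r,-(v-K[1,2])/K[1,1]*r,-r],-1)
    return P@T[:3,:3].T+T[:3,3]
def quat(a):
    """tool down, closing line (tool y) at world yaw a"""
    y=np.array([np.cos(a),np.sin(a),0]);z=np.array([0,0,-1.]);x=np.cross(y,z)
    q=R.from_matrix(np.c_[x,y,z]).as_quat(); return [q[3],q[0],q[1],q[2]]
E
python3 - <<'E'
from h import *
import pickle
o=robot.observe();print(o)
for n in("scene","top"):
    s=robot.snapshot(n);pickle.dump(s,open(n+".pkl","wb"));print(n,s["T"].round(3),s["mtx"],[k for k in s])
    cv2.imwrite(f"pics/{n}0.png",cv2.resize(s["pixels"],(768,576)))
E
```

```text
{'time': 0.0, 'joints': array([-1.28532331e+00,  3.78048485e-01,  7.96331386e-02,  1.27440056e+00,
       -3.44134764e-05,  1.46050935e+00]), 'qvel': array([-0.00175063,  0.00058052,  0.00025769, -0.00038944,  0.00015521,
       -0.0009887 ]), 'joint_torque': array([ 1.87048805e-03, -4.63605452e+01,  2.69875163e+01,  2.08241644e-02,
       -2.46313357e-04, -8.65347346e-06]), 'position': array([ 0.22148524, -0.52992218,  0.230372  ]), 'tool_rot': array([-1.00441240e-03,  9.80485052e-01,  1.96591055e-01, -1.05478168e-04]), 'contact_force': array([-0.34542225, -0.42632215, -0.17180547]), 'ft_torque': array([ 0.03872559,  0.04520898, -0.00099807]), 'grip_force': 0.0, 'opening': 0.08538125840522061}
scene [[-0.611  0.348 -0.711 -0.46 ]
 [-0.791 -0.244  0.561  0.87 ]
 [ 0.022  0.905  0.424  0.736]
 [ 0.     0.     0.     1.   ]] [[471.93076736   0.         255.12332106]
 [  0.         471.93076736 191.57334221]
 [  0.           0.           1.        ]] ['pixels', 'range_z', 'mtx', 'T']
top [[ 0.002  0.997 -0.076  0.499]
 [-1.     0.002 -0.006  0.   ]
 [-0.006  0.076  0.997  1.298]
 [ 0.     0.     0.     1.   ]] [[405.3546521    0.         258.29179842]
 [  0.         405.3546521  188.23326316]
 [  0.           0.           1.        ]] ['pixels', 'range_z', 'mtx', 'T']
```

View pics/top0.png

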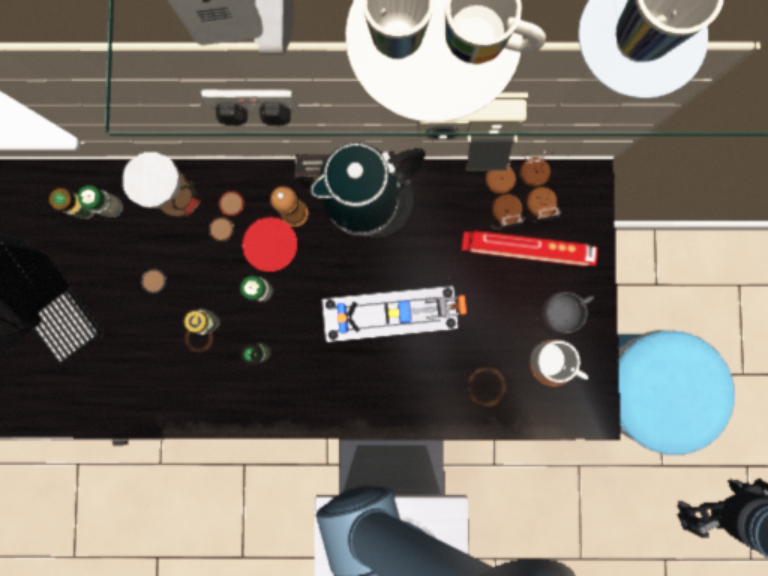

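View pics/scene0.png

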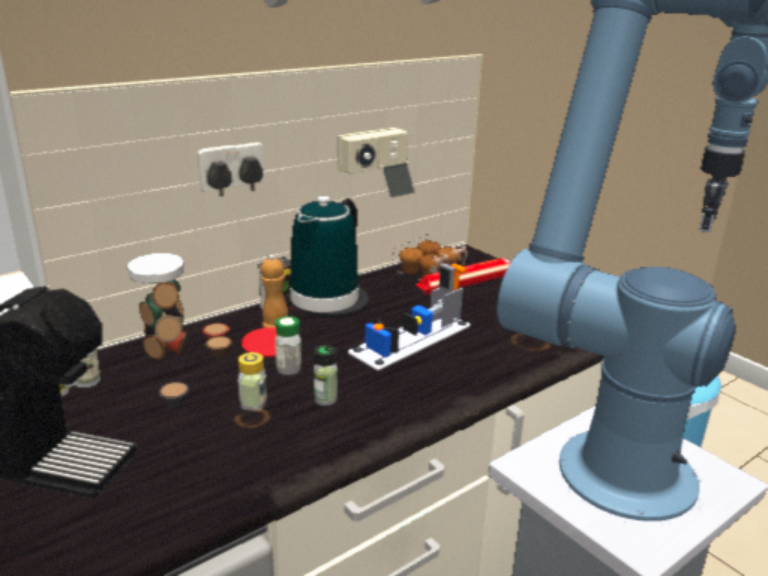

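```bash
python3 - <<'E'
from h import *
import pickle
s=pickle.load(open("top.pkl","rb"));P=cloud(s);im=s["pixels"]
c=im[180:245,150:320];cv2.imwrite("pics/crop1.png",cv2.resize(c,None,fx=4.7,fy=4.7,interpolation=cv2.INTER_CUBIC))
# bed
sub=np.zeros(im.shape[:2],bool);sub[183:232,205:315]=1
m=sub&(P[...,2]>.003)&(P[...,2]<.014)&(im.min(-1)>100)
q=P[m];print(m.sum(),np.median(q[:,2]))
r=cv2.minAreaRect((q[:,:2]*1000).astype(np.float32));print("bed rect mm",r)
# jars
sub=np.zeros(im.shape[:2],bool);sub[222:246,155:185]=1
m=sub&(P[...,2]>.09)&(P[...,2]<.12);q=P[m];print("lid",m.sum(),q.min(0),q.max(0),np.median(q,0))
for n,u,v in(("green",254,288),("yellow",196,322),("blk",252,354)):print(n,world(s,u/1.5,v/1.5,.103),world(s,u/1.5,v/1.5))
for u,v,n in((455,303,"gripbar"),(443,307,"handle"),(430,290,''),(343,318,'stop'),(404,312,'jaw')):print(n,world(s,u/1.5,v/1.5))
E
```

```text
1674 0.009066889237440034
bed rect mm ((533.3555297851562, 4.8891143798828125), (92.90653228759766, 283.0052185058594), 5.810908317565918)
lid 167 [0.42906904 0.25406362 0.09041456] [0.47038523 0.2952506  0.11292153] [0.4501964  0.27337013 0.10535318]
green [0.57944317 0.27115732 0.103     ] [0.57885524 0.26916802 0.11177948]
yellow [0.51229579 0.38399056 0.103     ] [0.51234033 0.38531917 0.09886145]
blk [0.45008069 0.27261496 0.103     ] [0.45027007 0.27157077 0.10758368]
gripbar [ 0.55116694 -0.12607761  0.09026871]
handle [ 0.54118877 -0.09755479  0.14525595]
 [ 0.58224387 -0.08182904  0.00754774]
stop [0.5213388  0.09775091 0.06973807]
jaw [ 0.53376693 -0.02534958  0.06671653]
```

View pics/crop1.png

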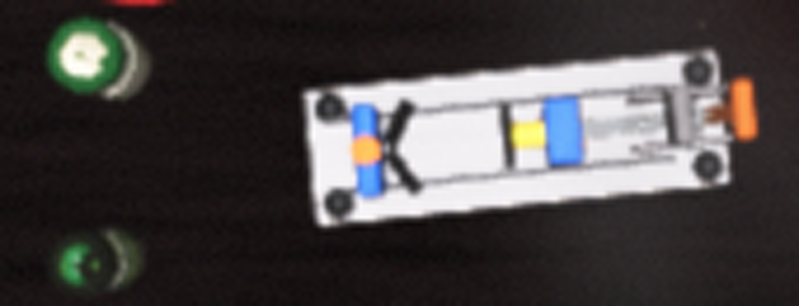

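```bash
python3 - <<'E'
from h import *
import pickle
a=np.radians(5.81)
for da in(0,np.pi,np.pi/2,-np.pi/2):
    for p in((.45,.273,.064),(.528,.06,.075),(.545,-.105,.108)):
        j=robot.solve_ik(p,quat(a+da));print(round(np.degrees(da)),p,None if j is None else np.round(j,2))
q=quat(a if abs((robot.solve_ik((.5,.03,.3),quat(a))or [9]*6)[5] if robot.solve_ik((.5,.03,.3),quat(a)) is not None else 9)<2 else a+np.pi) if 0 else quat(a)
E
```

```text
0 (0.45, 0.273, 0.064) [ 0.42  0.39 -0.35  0.83  0.    1.89]
0 (0.528, 0.06, 0.075) [-0.01  0.39 -0.32  0.86  0.    1.46]
0 (0.545, -0.105, 0.108) [-0.3   0.4  -0.21  0.96  0.    1.16]
180 (0.45, 0.273, 0.064) [ 0.42  0.39 -0.35  0.83  0.   -1.25]
180 (0.528, 0.06, 0.075) [-0.01  0.39 -0.32  0.86  0.   -1.68]
180 (0.545, -0.105, 0.108) [-0.3   0.4  -0.21  0.96  0.   -1.98]
90 (0.45, 0.273, 0.064) [ 0.42  0.39 -0.35  0.83  0.    0.32]
90 (0.528, 0.06, 0.075) [-0.01  0.39 -0.32  0.86  0.   -0.11]
90 (0.545, -0.105, 0.108) [-0.3   0.4  -0.21  0.96  0.   -0.41]
-90 (0.45, 0.273, 0.064) [ 0.42  0.39 -0.35  0.83  0.   -2.82]
-90 (0.528, 0.06, 0.075) [-0.01  0.39 -0.32  0.86  0.    3.03]
-90 (0.545, -0.105, 0.108) [-0.3   0.4  -0.21  0.96  0.    2.74]
```

```bash
python3 - <<'E'
from h import *
import pickle
a=np.radians(5.81)
robot.movep((.50,.04,.33),quat(a))
s=robot.snapshot("wrist");pickle.dump(s,open("w1.pkl","wb"));print(robot.observe()["time"],s["T"].round(3))
cv2.imwrite("pics/w1.png",cv2.resize(s["pixels"],(800,600),interpolation=cv2.INTER_CUBIC))
E
```

```text
2.4417 [[ 0.995 -0.095 -0.032  0.492]
 [ 0.1    0.943  0.319  0.121]
 [ 0.    -0.32   0.947  0.473]
 [ 0.     0.     0.     1.   ]]
```

View pics/w1.png

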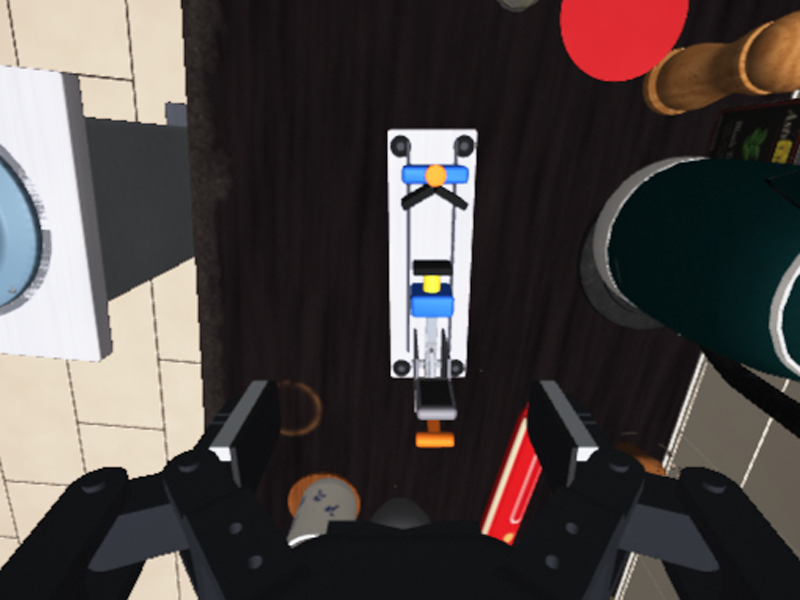

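```bash
python3 - <<'E'
from h import *
import pickle
s=pickle.load(open("w1.pkl","rb"));P=cloud(s);im=s["pixels"]
c=im[78:248,242:312];cv2.imwrite("pics/w1c.png",cv2.resize(c[:105],None,fx=5.5,fy=5.5,interpolation=cv2.INTER_CUBIC))
sub=np.zeros(im.shape[:2],bool);sub[75:250,240:315]=1
m=sub&(P[...,2]>.001)&(P[...,2]<.018)&(im.min(-1)>130)
q=P[m];print(m.sum(),np.median(q[:,2]))
(cx,cy),sz,an=cv2.minAreaRect((q[:,:2]*1000).astype(np.float32));print(cx,cy,sz,an)
t=[world(s,u/1.5625,v/1.5625,.008) for u,v in((388,129),(477,129),(467,377),(391,378))];print(np.round(t,4),np.mean(t,0))
d=(t[0]+t[1]-t[2]-t[3]);print(np.degrees(np.arctan2(-d[0],d[1])))
E
```

```text
5177 0.00863780540707415
533.9491577148438 3.392852783203125 (91.28963470458984, 279.9349365234375) 5.882417678833008
[[ 0.4755  0.1386  0.008 ]
 [ 0.564   0.1476  0.008 ]
 [ 0.5952 -0.1302  0.008 ]
 [ 0.5041 -0.1407  0.008 ]] [0.5347082  0.00383237 0.008     ]
6.135970809118582
```

View pics/w1c.png

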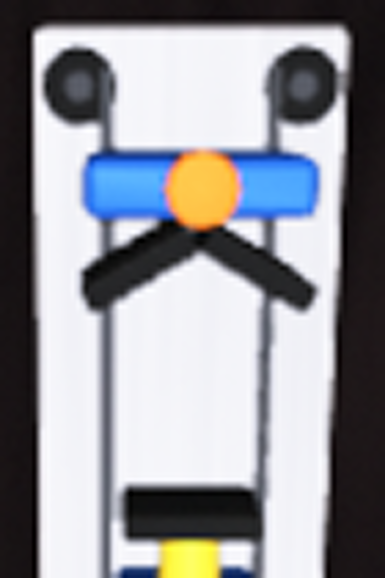

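```bash
cat >> h.py <<'E'
A=np.radians(5.9);RC=np.array([[np.cos(A),-np.sin(A),0],[np.sin(A),np.cos(A),0],[0,0,1]]);OC=np.array([.5328,.0159,0])
def c2w(x,y,z): return OC+RC@np.array([x,y,z])/1000
def w2c(p): return (RC.T@(np.asarray(p)-OC))*1000
E
python3 - <<'E'
from h import *
import pickle
s=pickle.load(open("w1.pkl","rb"))
for n,u,v,z in(("apex front",202,245,62),("tipL",95,310,62),("tipR",303,310,62),("tipLb",83,275,62),("tipRb",316,290,62),("padtop",190,492,60),("padlow",190,487,20),("padL",125,510,60),("padR",258,510,60),("knob",202,188,70)):
    print(n,w2c(world(s,242+(u+.5)/5.5-.5,78+(v+.5)/5.5-.5,z/1000)).round(1))
P=cloud(s);c=np.array([w2c(p) for p in P.reshape(-1,3)])
b=s["pixels"].reshape(-1,3).max(1)
for n,m in(("dark V",(b<60)&(abs(c[:,2]-62)<5)&(abs(c[:,0])<45)&(c[:,1]>20)&(c[:,1]<110)),("pad",(b<60)&(abs(c[:,2]-60)<5)&(abs(c[:,0])<45)&(c[:,1]>-35)&(c[:,1]<20))):
    q=c[m];print(n,m.sum(),q.min(0).round(1),q.max(0).round(1))
    for x in range(-30,31,6):
        k=q[abs(q[:,0]-x)<2];print(x,len(k),k[:,1].min().round(1) if len(k) else '',k[:,1].max().round(1) if len(k) else '')
E
```

```text
apex front [-0.1 72.4 62. ]
tipL [-28.2  55.6  62. ]
tipR [27.1 55.4 62. ]
tipLb [-31.4  64.7  62. ]
tipRb [30.3 60.7 62. ]
padtop [-1.9  5.3 60. ]
padlow [ 0.7 -3.2 20. ]
padL [-19.9   0.2  60. ]
padR [17.1  0.1 60. ]
knob [-1.  87.2 70. ]
dark V 195 [-30.9  56.8  58.3] [28.9 75.4 64.7]
-30 10 56.8 62.7
-24 17 58.4 67.0
-18 16 62.6 69.7
-12 16 65.5 73.7
-6 16 68.4 75.4
0 2 72.7 74.0
6 14 67.1 75.2
12 13 65.5 71.2
18 17 60.0 68.2
24 15 57.0 64.0
30 2 59.6 61.2
pad 109 [-18.9  -7.6  55. ] [16.9 -1.9 62.6]
-30 0  
-24 0  
-18 10 -7.4 -2.1
-12 8 -7.5 -2.6
-6 10 -7.1 -2.0
0 11 -7.6 -1.9
6 14 -7.4 -2.0
12 13 -7.4 -2.0
18 5 -7.2 -2.2
24 0  
30 0
```

```bash
python3 - <<'E'
from h import *
q=quat(A)
robot.movep((.45,.22,.27),q)
s=robot.snapshot("wrist");P=cloud(s).reshape(-1,3)
m=(np.hypot(P[:,0]-.45,P[:,1]-.274)<.035)&(P[:,2]>.095)&(P[:,2]<.112);k=P[m]
(c,r)=cv2.minEnclosingCircle((k[:,:2]*1000).astype(np.float32));print(m.sum(),c,r,np.median(k,0),k.min(0),k.max(0))
x,y=(np.array(c)/1000) if m.sum()>100 and abs(r-20.5)<2.5 else (.45,.274)
print(x,y)
if np.hypot(x-.45,y-.274)<.005:
    robot.movep((x,y,.2),q)
    robot.move_linear((x,y,.064),max_speed=.12)
    robot.set_gripper(0,30)
    o=robot.observe();print(o["opening"],o["grip_force"],o["time"],o["position"])
    robot.move_linear((x,y,.20),max_speed=.15)
    o=robot.observe();print(o["opening"],o["grip_force"],o["time"],o["contact_force"])
    s=robot.snapshot("wrist");cv2.imwrite("pics/w2.png",s["pixels"])
E
```

```text
1101 (450.2773132324219, 276.047607421875) 20.379362106323242 [0.45040903 0.27643396 0.10544716] [0.43060057 0.25607886 0.09510478] [0.46987896 0.29618356 0.10782802]
0.45027731323242187 0.276047607421875
0.039686682404067114 30.392032340168953 5.5083 [0.45064757 0.27623892 0.06441891]
0.03960277158084856 30.316608622670174 6.5667 [-0.26599506 -0.12816647 -1.39212041]
```

```bash
python3 - <<'E'
from h import *
q=quat(A)
p=c2w(-.5,42,200);robot.move_linear(p,q,max_speed=.2)
robot.move_linear(c2w(-.5,42,85),max_speed=.15)
z=85
f0=robot.observe()["contact_force"][2]
while z>68:
    z-=1;robot.move_linear(c2w(-.5,42,z),max_speed=.02)
    o=robot.observe();f=o["contact_force"][2]-f0
    if f>1.5: break
print(z,f,o["position"],o["contact_force"],o["time"])
robot.set_gripper(.058,30);robot.wait(.3)
robot.move_linear(c2w(-.5,42,200),max_speed=.15)
robot.move_linear(c2w(-.5,-20,250),max_speed=.25)
s=robot.snapshot("wrist");print(robot.observe()["time"]);P=cloud(s).reshape(-1,3)
m=(P[:,2]>.10)&(P[:,2]<.125)&(np.hypot(*(P[:,:2]-c2w(0,42,0)[:2]).T)<.04);k=P[m]
c,r=cv2.minEnclosingCircle((k[:,:2]*1000).astype(np.float32));print(m.sum(),w2c([c[0]/1000,c[1]/1000,0]),r,np.median(k[:,2]))
cv2.imwrite("pics/w3.png",s["pixels"])
E
```

```text
79 1.690845449091051 [0.5279125  0.05761391 0.07891293] [-0.20889868 -0.05213212  0.07793129] 10.3417
12.4333
1352 [-0.84383958 42.19923699  0.        ] 20.431167602539062 0.11344476728747965
```

View pics/w3.png

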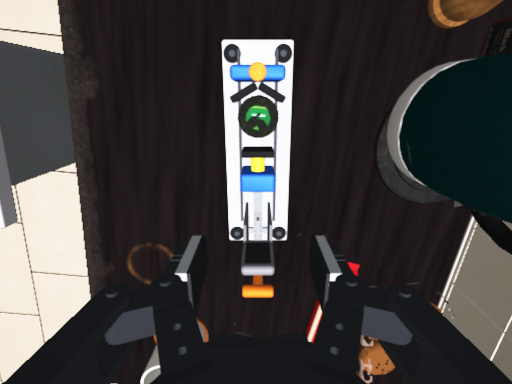

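```bash
cat >> h.py <<'E'
def blob(s,lo,hi):
    """clamp-frame y extents of blue jaw and pad from a cloud"""
    P=(cloud(s).reshape(-1,3)-OC)@RC*1000;B,G,Rr=s["pixels"].reshape(-1,3).astype(int).T
    ok=(abs(P[:,0])<18)&(P[:,1]>-60)&(P[:,1]<50)
    blue=ok&(B>90)&(B>1.5*Rr)&(abs(P[:,2]-62)<4)
    yel=ok&(Rr>120)&(G>100)&(B<.5*G)&(P[:,2]<62)&(P[:,2]>25)
    pad=ok&(np.maximum(B,Rr)<60)&(abs(P[:,2]-60)<4)
    for n,m in(("blue",blue),("yel",yel),("pad",pad)):
        print(n,m.sum(),np.percentile(P[m,1],[3,97]).round(1) if m.sum()>4 else '')
E
python3 - <<'E'
from h import *
q=quat(A+np.pi/2)
robot.set_gripper(.085,40)
robot.movep(c2w(-1,-124,190),q)
robot.move_linear(c2w(-1,-124,98),max_speed=.12)
print(robot.observe()["contact_force"])
robot.move_linear(c2w(-1,-122,98),max_speed=.05)
s=robot.snapshot("wrist");blob(s,0,0);cv2.imwrite("pics/w4.png",s["pixels"])
robot.set_gripper(0,40);robot.wait(.3)
o=robot.observe();print(o["opening"],o["grip_force"],o["time"],o["position"],w2c(o["position"]),o["contact_force"]@RC)
s=robot.snapshot("wrist");blob(s,0,0);w=s["pixels"]
s=robot.snapshot("scene");blob(s,0,0)
cv2.imwrite("pics/sq1.png",np.vstack([cv2.resize(w,(400,300)),cv2.resize(s["pixels"][130:280,200:400],(400,300),interpolation=cv2.INTER_CUBIC)]))
E
```

```text
[ 0.84774703 -0.50038715 -0.68625619]
blue 1557 [-53.9 -32.4]
yel 433 [-24.1 -10.2]
pad 709 [-10.6  27. ]
0.028544751136760405 41.746827363967896 16.4333 [ 0.54613406 -0.10513794  0.1005945 ] [   0.82163338 -121.76742126  100.59450434] [-1.53421043  2.63538151 13.0803911 ]
blue 1550 [-45.1 -23.5]
yel 410 [-14.7  -1.1]
pad 709 [-1.7 26.7]
blue 41 [-40.6 -15.6]
yel 9 [-17.9  -1.1]
pad 4
```

View pics/sq1.png

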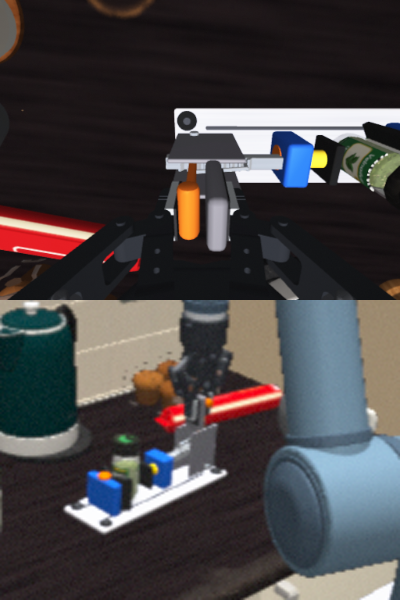

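```bash
cat > sq.py <<'E'
from h import *
def squeeze():
    robot.set_gripper(.085,40);robot.wait(.3);o=robot.observe();print("rel",o["opening"],o["contact_force"].round(1));blob(robot.snapshot("wrist"),0,0)
    robot.set_gripper(0,40);robot.wait(.3);o=robot.observe();print("sq",o["opening"],o["grip_force"],o["time"],w2c(o["position"]).round(1),o["contact_force"].round(1))
    s=robot.snapshot("wrist");blob(s,0,0)
    P=(cloud(s).reshape(-1,3)-OC)@RC*1000;k=P[(P[:,2]>105)&(P[:,2]<120)&(P[:,1]>10)&(abs(P[:,0])<30)&(P[:,1]<80)]
    if len(k)>30: print("lid",len(k),k[:,:2].min(0).round(1),k[:,:2].max(0).round(1))
    return s
E
python3 - <<'E'
from sq import *
squeeze();s=squeeze();cv2.imwrite("pics/w5.png",s["pixels"])
E
```

```text
rel 0.08484117253754815 [0.8 0.2 0.1]
blue 1585 [-45.  -23.6]
yel 411 [-14.7  -1.3]
pad 733 [-1.8 27.3]
sq 0.028616286379735362 41.883190870285034 18.3167 [   0.7 -121.8  100.4] [-1.9  1.7 11.8]
blue 1560 [-37.1 -15.5]
yel 382 [-6.2  6.8]
pad 722 [ 6.3 27.6]
lid 36 [-0.8 20.2] [11.1 24.1]
rel 0.08512768349378422 [ 0.9 -0.6  0.2]
blue 1582 [-37.2 -15.5]
yel 393 [-6.1  6.9]
pad 741 [ 6.3 27. ]
sq 0.028920630701018003 41.80144250392914 20.15 [   0.7 -121.8  100.4] [-2.7  2.5 13.4]
blue 1578 [-29.1  -7.5]
yel 370 [ 2.2 14.7]
pad 732 [14.1 29.2]
```

```bash
python3 - <<'E'
from sq import *
s=squeeze();cv2.imwrite("pics/w6.png",cv2.resize(s["pixels"][100:340,180:512],None,fx=2.3,fy=2.3))
E
```

```text
rel 0.08490921676015738 [ 0.  -0.1  0.9]
blue 1592 [-29.1  -7.4]
yel 374 [ 2.2 14.8]
pad 740 [14.1 29. ]
sq 0.0292195209006096 41.680914759635925 21.9833 [   0.7 -121.7  100.5] [-2.2  2.8 13. ]
blue 1577 [-21.2   0.4]
yel 219 [10.  18.7]
pad 737 [17.7 31.5]
```

View pics/w6.png

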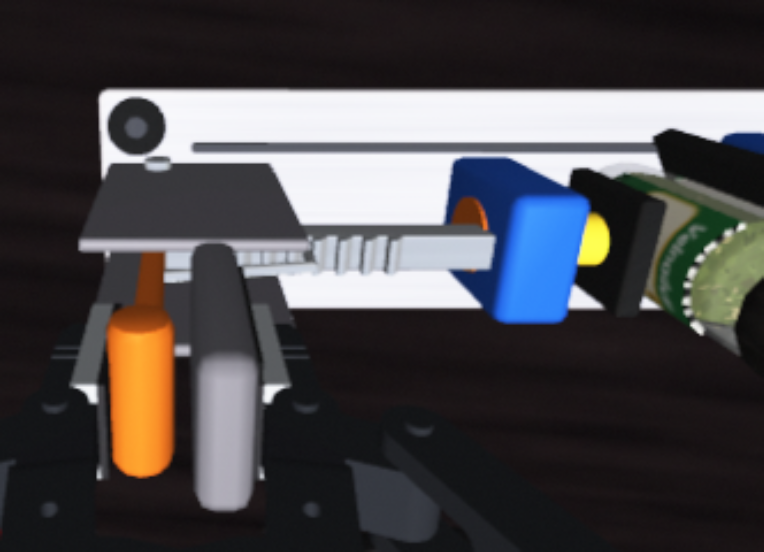

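```bash
python3 - <<'E'
from sq import *
s=squeeze();robot.wait(.5);s=robot.snapshot("wrist");t=robot.snapshot("scene")
P=(cloud(t).reshape(-1,3)-OC)@RC*1000;k=P[(P[:,2]>108)&(P[:,2]<118)&(P[:,1]>15)&(abs(P[:,0])<35)&(P[:,1]<85)]
print(len(k),k.min(0).round(1),k.max(0).round(1))
cv2.imwrite("pics/w7.png",np.vstack([cv2.resize(s["pixels"][100:340,180:512],(415,300)),cv2.resize(t["pixels"][150:260,220:372],(415,300),interpolation=cv2.INTER_CUBIC)]))
E
```

```text
rel 0.08526243194021506 [-0.7  0.9  0. ]
blue 1599 [-21.2   0.4]
yel 222 [-1.6 18.6]
pad 748 [17.7 32.4]
sq 0.02891493645732374 41.68226480484009 23.8167 [   0.8 -121.8  100.9] [-2.7  2.7 14.9]
blue 1583 [-13.5   8.1]
yel 11 [-14.4  19.2]
pad 724 [17.6 32. ]
76 [-20.7  25.3 108. ] [ 21.9  69.2 115.6]
```

View pics/w7.png

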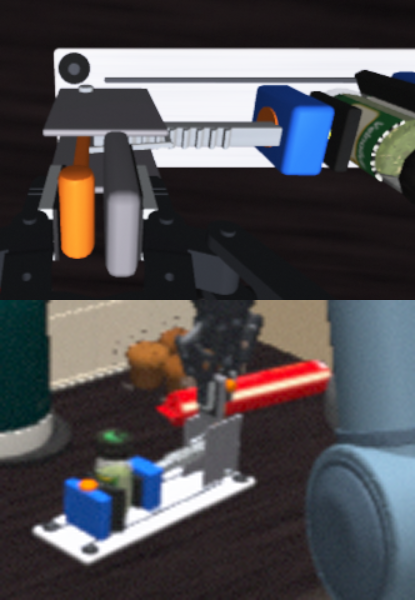

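```bash
python3 -c "
from cell import robot
print(robot.job_done())"
```

```text
the job is handed in; nothing more can be done
None
```

The job is handed in, but I have not seen the verdict: the jar stands upright in the V, the jaw closed on it after five full squeezes with the pad pressed in about 12 mm of its 18, and the gripper is still holding the trigger fully squeezed.

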